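Seat the cuvette carrier on its index rib and clamp it

TASK

Load the cuvette carrier into the analyser's reading bay: slide it along the bay under light hand pressure until it drops over the index rib, and press it down (about 10 N, always under 50 N, knocks included) to feel that it is fully home on the bay floor. Only then swing the blue clamp fully shut over it and let go, pushing neither the bay nor the clamp harder than 35 N; leave the bottle, jar and tube rack where they stand and the clamp open until the carrier is home.

Things in the scene. Friction and masses are not known exactly. Their poses are not given: they have to be found in the camera images.
- carrier_center (a point): Centre (half-way up) of the loose cuvette carrier, an aluminium block with blue bands and coloured dots on top, 60 (x) x 36 (y) x 50 (z) mm, 0.18 to 0.35 kg, upright on the bench. A slot 10.5 mm wide, 7 mm deep crosses the middle of its underside along its y. Either way round (half a turn about z) is right. Grip it across the 36 mm width, by its upper half.
- nest: Fixed reading bay: white deck 190 x 150 x 30 mm; origin on the bench below the bay's middle, z up. Dark steel walls, tops 44 mm above the bench, enclose a pocket 90 mm (x) by 40 mm (y), so the carrier, its x along the bay's x, can slide 15 mm either way in x but fits closely in y. The clamp's hinge tower, 96 mm high, stands at x = 74 to 96 mm.
- bay (a point): Middle of the bay floor, 30 mm above the bench (axes as nest). Along y across the floor lies a fixed rib 8 mm wide, 6.5 mm high, set anywhere within 12 mm of this point in x: its place is not measured. Off the rib's place the carrier stands 6.5 mm proud; with its slot over it, it drops flat on the floor, its centre 25 mm above this point, with 1.25 mm of play each side.
- clamp_hinge (a point): Hinge axis of the clamp, along the nest's y, at x = 85 mm, 87 mm above the bench (axes as the nest).
- clamp_bar (a point): Centre of the black cross bar (12 mm thick, 50 mm long along y) at the free end of the clamp, 105 mm from the hinge. Shut, the bar lies at nest x = -20 mm, 87 mm above the bench.
- clamp (a joint): Angle of the blue clamp arm (24 mm wide, 8 mm thick): 0 shut (level, pointing to the nest's -x, about 1 mm above a seated carrier, against a stop), growing as it opens upward; 1.57 upright. Its stiff hinge keeps it where it is left; moving it takes 1 to 2 N at the bar. Push it shut with the fingertips from behind (the +x side), then from above.
- reagent: Bystander: brown bottle with white cap, 52 mm diameter, 105 mm high; origin at the centre of its underside. Leave it alone.
- swabs: Bystander: white jar with green lid, 60 mm diameter, 75 mm high; origin at the centre of its underside. Leave it alone.
- tube_rack: Bystander: blue tube rack with capped tubes, 58 x 40 x 68 mm; origin at the centre of its underside. Leave it alone.
Not all that is in view belongs to the job. There is more than one size of the part that bears carrier_center; the job needs the middle-sized.

How it is judged:
On the way, in this order (a step that is already met when the one before it is completed fails the run):
1. with the clamp still open, the carrier stands flat on the bay floor over the rib and is pressed down with more than 6 N (z of carrier_center in the frame of nest between 0.052 and 0.0567 m and x of carrier_center in the frame of nest between -0.018 and 0.018 m and y of carrier_center in the frame of nest between -0.005 and 0.005 m and angle between carrier_center's own z axis and vertical below 0.04 rad and value of joint clamp above 1 rad and contact force between carrier and nest above 6 N), for 0.15 s.
2. the clamp is shut over the seated carrier (z of carrier_center in the frame of nest between 0.052 and 0.0567 m and x of carrier_center in the frame of nest between -0.018 and 0.018 m and y of carrier_center in the frame of nest between -0.005 and 0.005 m and angle between carrier_center's own z axis and vertical below 0.04 rad and value of joint clamp below 0.04 rad), for 0.2 s.
At the end, for the whole second after the job is handed in: The carrier stands flat in the bay (tilt under 0.04 rad, centre at most 1.7 mm above and 3 mm below its seated height, within 18 mm along and 5 mm across the pocket of its middle), at rest, the clamp is shut (under 0.04 rad), the bystanders upright (within 0.1 rad), and the robot touches nothing (all of step 2 and linear speed of carrier below 0.01 m/s and angle between each of reagent, swabs, tube_rack's own z axis and vertical below 0.1 rad).
It fails at once if the carrier is pressed against the bay or rib with more than 50 N (contact force between carrier and nest above 50 N).
It fails at once if the fingers or arm push the bay or clamp with more than 35 N (contact force between any of the fingers, the arm and nest above 35 N).
It fails at once if the clamp is brought down while the carrier is not fully seated (value of joint clamp below 0.6 rad and not (z of carrier_center in the frame of nest between 0.052 and 0.0567 m and x of carrier_center in the frame of nest between -0.018 and 0.018 m and y of carrier_center in the frame of nest between -0.005 and 0.005 m and angle between carrier_center's own z axis and vertical below 0.04 rad)).
It fails at once if the bottle, jar or tube rack is disturbed (moved more than 15 mm) (distance of any of reagent, swabs, tube_rack from where it was at the start of the episode above 0.015 m).
It also fails if it takes over 72 s, if anything falls off the work surface, if the arm or the gripper's body presses on something with over 40 N, if the wrist force passes 120 N, or if a joint passes its speed limit or range.

ROBOT

A 6-joint arm with a two-finger parallel gripper is mounted at the origin on the work surface. World frame = base frame: x ahead of the robot, y to its left, z up, the work surface at z = 0. Lengths are in m, angles in rad, forces in N, time in s.
With the tool pointing down it reaches from about 0.35 to 0.775 m from the base axis. Payload 7.3 kg.
Tool frame: the origin (TCP) lies on the centre line of the jaws, within the pads' length; the fingertips stand 11 mm ahead of it and the grasp point (between the pads) lies 8 mm behind it; y points along the fingers, z is the direction in which the jaws open and shut, and the axes are right-handed (so a half turn about y gives the same grasp; the last joint's range is limited). The gripper opens to 92 mm and grips with 3 to 60 N. Pads are 19 mm wide; open, the fingers measure 130 mm over their backs; the gripper's body (75 mm by 190 mm) begins 47 mm behind the grasp point.
Start: joints at [-1.407, 0.342, 1.524, -0, 1.275, -0.146], TCP at [0.16, -0.5, 0.238] pointing down, gripper open.
Joint ranges: [-2.53, 2.53], [-0.77, 2.02], [0.04, 2.7], [-1, 4.14], [0.28, 2.66], [-3.11, 3.11]. Speed limits (rad/s): [2.57, 2.57, 3.14, 3.14, 3.14, 3.14].

INTERFACE

Orientations are given as [roll, pitch, yaw] about the fixed x, y, z axes, in that order (R = Rz(yaw) Ry(pitch) Rx(roll)).
In Python, from cell import robot, cams gives the robot as it stands.
- The arm moves only by the tool apply_moves, never from a script. Its argument "plan" is a list of rows, each a list of 7 numbers: the shift along the tool's x, y, z in m, then the turn, a rotation vector about the tool's x, y, z in degrees, then the gripper command: -1 is fully open, 1 is shut, values between are in proportion. A call has exactly 5 rows; each row is the pose to reach, as a shift and turn from the pose commanded when the call began, along the tool's axes at that moment; what a row does not reach only later rows make up. A row lasts 1/8 s, in which the tool goes at most 62.5 mm and 10.7 degrees, less where a joint would pass 70% of its speed; a pose out of reach is approached as far as the arm can. A call with a gripper value outside its range is refused whole. The fingers move at their own pace and stop on an object; "squeeze" is the grip in N (left out, the last holds). Time passes only in rows, so rows that repeat a pose let the fingers close, or fill a call up. It gives the time, the measured TCP pose, the force and the opening at its end, in the units of the state.
- robot.observe(): the state, without advancing time (a new reading comes with each control period).
- cams.read_camera(name): name is "scene" or "top" or "wrist"; returns the picture (384x512x3 uint8, blue, green, red); there is no depth.
- cams.calibration(name): a dict with "fx", "fy", "cx", "cy" (pixels), "extrinsics" (4x4, takes a point from world to camera coordinates); the wrist camera has in their place "T_tool_cam" (4x4, takes a point from camera to tool coordinates, whose origin is the TCP and whose axes are the tool frame's). Camera axes: x right, y up, looking along -z (the intrinsics and any distortion apply to the point x, -y, -z); pixel columns grow to the right and rows downward; lengths in m; the calibration is good to about 2 mm. A picture is of the moment at which its call begins: read the wrist's pose just before it. calibration takes no time and is no camera call.
- robot.hand_in(): hands the job in, once; it reports no verdict.
The state is a dict: "time": time; "qpos": joint angles; "qvel": joint speeds; "joint_efforts": joint torques, N m; "tool_pos": TCP position; "tool_rot": TCP orientation; "contact_force": force on the tool from outside, world axes, zero at the start; "torque": the same for the moment, N m; "opening": finger opening in m.
Only numpy, scipy, OpenCV 4.12 (cv2) and the standard library are available. Lean on these libraries where they do the work, as an engineer would, in place of code of your own. Each camera call takes 0.05 s, during which the arm holds its last target. There are 200 camera calls.

## Working session

There is one attempt and no reset: what is moved stays moved. The work goes in short steps, Python scripts to look and compute and a tool call to move; the robot and the scene stay as the last step left them, time stands still between calls to the robot, and variables do not carry over. Pictures are saved under pics/ and viewed, about 8 in all and at most 12, crops included, and the job is handed in when it is done.

Besides the shell and the picture viewer there is one more tool, called after "Request:" as name(argument=value, ...) on one line, values as JSON. apply_moves: Moves the arm, as the interface text tells. Its arguments: {"type":"object","properties":{"plan":{"type":"array","items":{"type":"array","items":{"type":"number"}}},"squeeze":{"type":"number"}},"required":["plan"]}

```bash
mkdir -p pics; ls; python3 - <<'E'
from cell import robot, cams
import cv2, numpy as np
for n in("scene","top"):
    im=cams.read_camera(n); cv2.imwrite(f"pics/{n}0.png",im)
    c=cams.calibration(n); print(n,c)
print(cams.calibration("wrist")); print(robot.observe())
a=cv2.imread("pics/top0.png"); cv2.imwrite("pics/top0b.png",cv2.resize(a,(800,600)))
E
```

```text
pics
scene {'fx': 359.59707785709804, 'fy': 359.59707785709804, 'cx': 258.48475711069517, 'cy': 201.5644374243959, 'extrinsics': array([[ 0.64288316,  0.76595931,  0.00275465, -0.35802645],
       [-0.42766362,  0.35595741,  0.83090201,  0.16598807],
       [ 0.63545658, -0.53535097,  0.55641196, -1.33540332],
       [ 0.        ,  0.        ,  0.        ,  1.        ]])}
top {'fx': 400.0433882132707, 'fy': 400.0433882132707, 'cx': 256.79344610880696, 'cy': 189.38084171002305, 'extrinsics': array([[-0.0110274 , -0.99993197,  0.00380109,  0.0231044 ],
       [ 0.99733723, -0.01072458,  0.07213482, -0.57613067],
       [-0.07208914,  0.00458642,  0.99738765, -1.23941917],
       [ 0.        ,  0.        ,  0.        ,  1.        ]])}
{'fx': 317.0463048147247, 'fy': 317.0463048147247, 'cx': 254.00663030502673, 'cy': 195.22428768422654, 'T_tool_cam': array([[ 1.07199873e-03, -9.59469969e-01, -2.81808854e-01,
        -7.58232409e-02],
       [-6.91973986e-04,  2.81808236e-01, -9.59470499e-01,
        -1.48296011e-01],
       [ 9.99999186e-01,  1.22355555e-03, -3.61830187e-04,
         3.93094185e-04],
       [ 0.00000000e+00,  0.00000000e+00,  0.00000000e+00,
         1.00000000e+00]])}
{'time': 0.1, 'qpos': array([-1.40701056e+00,  3.42646252e-01,  1.52493217e+00, -6.21051428e-06,
        1.27539834e+00, -1.45989384e-01]), 'qvel': array([-0.00151662, -0.00177864, -0.00193499, -0.00104944,  0.00053185,
       -0.00218811]), 'joint_efforts': array([ 1.92255713e-03, -4.32003486e+01, -2.44693887e+01,  7.19511090e-02,
        5.25795948e-02, -5.39829011e-05]), 'tool_pos': array([ 0.16000991, -0.49965102,  0.23711425]), 'tool_rot': array([-1.57216658e+00,  1.95472677e-04, -2.83181582e+00]), 'contact_force': array([ 0.3617696 , -1.03564169, -1.00881135]), 'torque': array([ 0.08265216, -0.05235789, -0.02391746]), 'opening': 0.09157598241656184}
```

View pics/top0b.png

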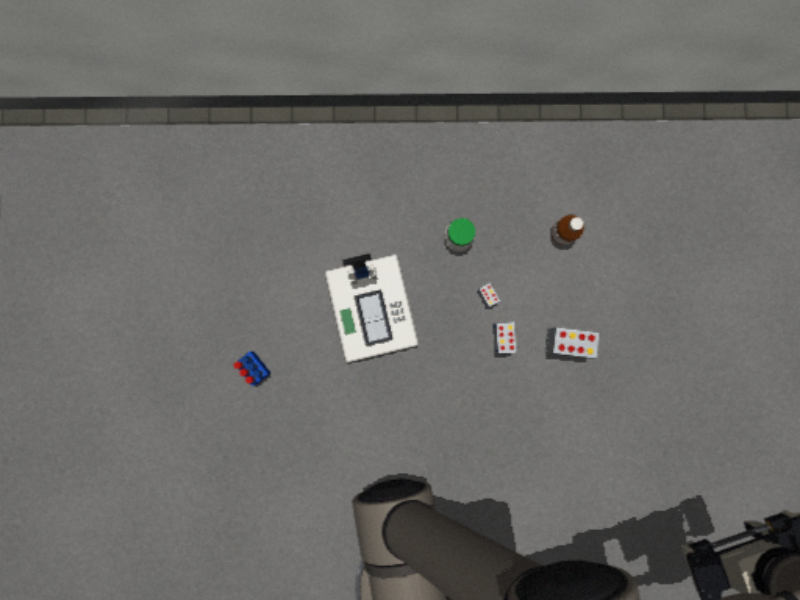

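View pics/scene0.png

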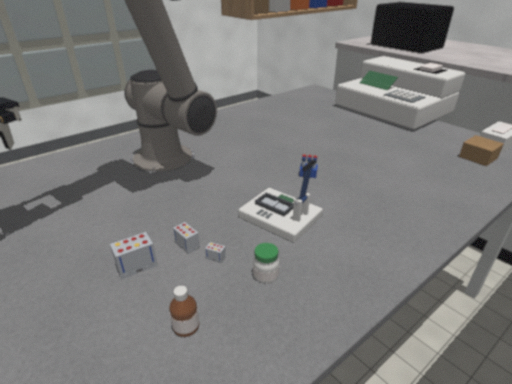

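The three candidate carriers in the top picture (800 px wide) are at (489,294), small; (506,338), middle; and (576,343), large. The one at (506,338) measures about 31x18 px, or 60x36 mm, so it is the middle-sized one. I'll measure it and confirm in an enlarged crop.

```bash
cat > h.py <<'E'
import numpy as np, cv2
from cell import robot, cams
from scipy.spatial.transform import Rotation as Ro
def ray(n,u,v,st=None):
    c=cams.calibration(n)
    d=np.array([(u-c["cx"])/c["fx"],-(v-c["cy"])/c["fy"],-1.])
    if n=="wrist":
        T=np.eye(4);T[:3,:3]=Ro.from_euler('xyz',st["tool_rot"]).as_matrix();T[:3,3]=st["tool_pos"]
        M=T@c["T_tool_cam"]
    else: M=np.linalg.inv(c["extrinsics"])
    return M[:3,3],M[:3,:3]@d
def onz(n,u,v,z,st=None):
    o,d=ray(n,u,v,st); return o+d*(z-o[2])/d[2]
def proj(n,p,st=None):
    c=cams.calibration(n)
    if n=="wrist":
        T=np.eye(4);T[:3,:3]=Ro.from_euler('xyz',st["tool_rot"]).as_matrix();T[:3,3]=st["tool_pos"]
        E=np.linalg.inv(T@c["T_tool_cam"])
    else: E=c["extrinsics"]
    q=E[:3,:3]@p+E[:3,3]; return np.array([c["cx"]-c["fx"]*q[0]/q[2],c["cy"]+c["fy"]*q[1]/q[2]])
def rects(im,mask,n,z,st=None,amin=60):
    for c in cv2.findContours(mask,cv2.RETR_EXTERNAL,cv2.CHAIN_APPROX_NONE)[0]:
        if cv2.contourArea(c)<amin: continue
        P=np.array([onz(n,u,v,z,st)[:2] for u,v in c[:,0]],np.float32)*1000
        (cx,cy),(w,h),a=cv2.minAreaRect(P)
        if w<h: w,h,a=h,w,a-90
        uv=c[:,0].mean(0)
        print("px",uv.round(),"c",round(cx,1),round(cy,1),"size",round(w,1),round(h,1),"ang",round(a,1))
E
python3 - <<'E'
from h import *
im=cv2.imread("pics/top0.png"); hsv=cv2.cvtColor(im,cv2.COLOR_BGR2HSV)
m=((hsv[...,2]>150)|((hsv[...,1]>120)&(hsv[...,2]>110))).astype(np.uint8)*255
m[:90]=0;m[260:]=0
for z in (.03,.05): print(z);rects(im,m,"top",z)
crop=im[150:260,190:400]; cv2.imwrite("pics/crop1.png",cv2.resize(crop,None,fx=3.8,fy=3.8,interpolation=cv2.INTER_CUBIC))
E
```

```text
0.03
px [160. 235.] c 434.6 319.3 size 56.4 43.6 ang 38.0
px [368. 219.] c 479.6 -329.4 size 85.3 50.6 ang 82.2
px [324. 216.] c 491.9 -189.9 size 59.0 34.4 ang -0.6
px [313. 188.] c 577.5 -159.3 size 40.5 25.3 ang 25.9
px [236. 194.] c 553.4 78.4 size 187.4 147.9 ang 12.9
px [295. 148.] c 706.8 -105.0 size 50.6 47.8 ang 89.4
0.05
px [160. 235.] c 435.4 314.6 size 55.5 42.9 ang 38.0
px [368. 219.] c 479.7 -323.7 size 83.9 49.8 ang 82.2
px [324. 216.] c 491.8 -186.5 size 58.1 33.9 ang -0.6
px [313. 188.] c 576.0 -156.4 size 39.9 24.9 ang 25.9
px [236. 194.] c 552.3 77.5 size 184.4 145.6 ang 12.9
px [295. 148.] c 703.2 -103.0 size 49.8 47.0 ang 89.4
```

View pics/crop1.png

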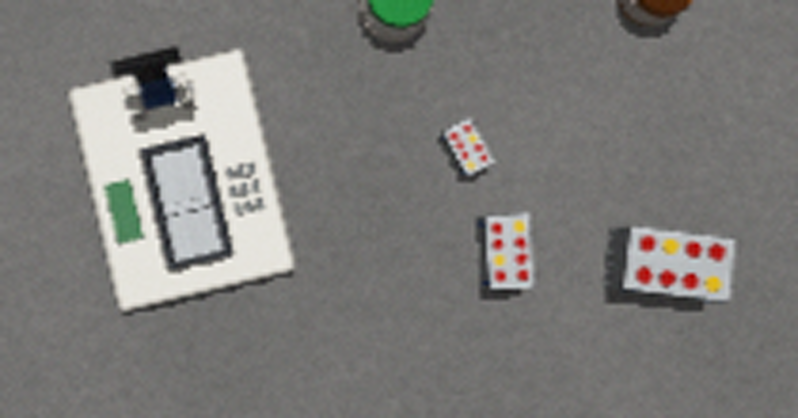

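The crop confirms the middle-sized carrier at crop (507,250), about 59x35 mm, beside the small one (467,148) and the large one (680,265). The bay's tower points away from the robot and the rib line shows at crop (187,211). I'll move above the carrier.

Request:
apply_moves(plan=[[-0.412,0.038,-0.197,0,-162,0,-1],[-0.412,0.038,-0.197,0,-162,0,-1],[-0.412,0.038,-0.197,0,-162,0,-1],[-0.412,0.038,-0.197,0,-162,0,-1],[-0.412,0.038,-0.197,0,-162,0,-1]])

```text
time: 0.72
tool_pos: [0.3878, -0.2848, 0.2115]
tool_rot: [-1.571, -0.0, -1.888]
contact_force: [0.8, -1.2, -0.4]
opening: 0.0918
```

```bash
cat >> h.py <<'E'
def go(p,yaw):
    "shift and turn in tool axes from the measured pose to a downward pose"
    s=robot.observe(); R=Ro.from_euler('xyz',s["tool_rot"])
    G=Ro.from_euler('xyz',[-np.pi/2,0,np.radians(yaw)])
    print("t",s["time"],"shift",R.inv().apply(np.array(p)-s["tool_pos"]).round(4),"turn",np.degrees((R.inv()*G).as_rotvec()).round(2))
    print("pos",s["tool_pos"].round(4),"F",s["contact_force"].round(1),"open",round(s["opening"],4))
E
python3 -c "
from h import *
go([.492,-.187,.2],-0.6)"
```

```text
t 0.725 shift [-0.1255  0.0115  0.0684] turn [   0.  -107.6   -0. ]
pos [ 0.3878 -0.2848  0.2115] F [ 0.8 -1.2 -0.4] open 0.0918
```

Request:
apply_moves(plan=[[-0.125,0.011,0.068,0,-107,0,-1],[-0.125,0.011,0.068,0,-107,0,-1],[-0.125,0.011,0.068,0,-107,0,-1],[-0.125,0.011,0.068,0,-107,0,-1],[-0.125,0.011,0.068,0,-107,0,-1]])

```text
time: 1.35
tool_pos: [0.4909, -0.1889, 0.2002]
tool_rot: [-1.571, 0.001, -0.949]
contact_force: [-0.2, 0.5, 1.1]
opening: 0.0915
```

```bash
python3 -c "
from h import *
go([.492,-.187,.2],-0.6)"
```

```text
t 1.35 shift [-0.0009  0.0002  0.002 ] turn [ 1.00e-02 -5.38e+01 -7.00e-02]
pos [ 0.4909 -0.1889  0.2002] F [-0.2  0.5  1.1] open 0.0915
```

Request:
apply_moves(plan=[[0,0,0.002,0,-54,0,-1],[0,0,0.002,0,-54,0,-1],[0,0,0.002,0,-54,0,-1],[0,0,0.002,0,-54,0,-1],[0,0,0.002,0,-54,0,-1]])

```text
time: 1.98
tool_pos: [0.4923, -0.1882, 0.2004]
tool_rot: [-1.57, 0.001, -0.013]
contact_force: [-0.1, 1.2, 0.2]
opening: 0.0916
```

```bash
python3 - <<'E'
from h import *
go([.492,-.187,.2],-0.6)
s=robot.observe(); im=cams.read_camera("wrist"); cv2.imwrite("pics/w1.png",im)
hsv=cv2.cvtColor(im,cv2.COLOR_BGR2HSV)
m=((hsv[...,2]>150)|((hsv[...,1]>120)&(hsv[...,2]>110))).astype(np.uint8)*255
rects(im,m,"wrist",.05,s,300)
E
```

```text
t 1.975 shift [-0.0003  0.0004  0.0012] turn [-0.02 -0.15 -0.05]
pos [ 0.4923 -0.1882  0.2004] F [-0.1  1.2  0.2] open 0.0916
px [262. 313.] c 645.9 -183.4 size 250.9 46.9 ang 89.2
px [502. 225.] c 539.9 60.1 size 32.6 19.5 ang 12.0
px [501. 194.] c 506.5 52.7 size 31.9 20.0 ang 12.0
px [462. 193.] c 510.3 20.4 size 95.8 84.9 ang 12.0
px [286.  29.] c 350.4 -161.8 size 71.1 66.1 ang 64.1Traceback (most recent call last):
  File "<stdin>", line 6, in <module>
  File "h.py", line 24, in rects
    P=np.array([onz(n,u,v,z,st)[:2] for u,v in c[:,0]],np.float32)*1000
                ~~~^^^^^^^^^^^^
  File "h.py", line 13, in onz
    o,d=ray(n,u,v,st); return o+d*(z-o[2])/d[2]
        ~~~^^^^^^^^^^
  File "h.py", line 5, in ray
    c=cams.calibration(n)
ValueError: time passes only in moves, steps and waits
```

View pics/w1.png

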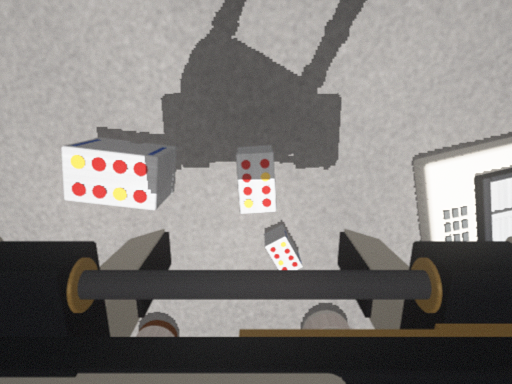

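The middle carrier's dots run from (246,164) to (265,203), so its top centre is near (256,183). The large one is on the left and the small one is below, with both clear of the fingers. The calibration call is rate-limited, so I'll cache it.

```bash
sed -i '3a\
import functools\
cal=functools.lru_cache(None)(cams.calibration)' h.py; sed -i 's/c=cams.calibration(n)/c=cal(n)/' h.py
python3 - <<'E'
from h import *
s=robot.observe(); im=cv2.imread("pics/w1.png")
hsv=cv2.cvtColor(im,cv2.COLOR_BGR2HSV)
m=(hsv[...,1]>130).astype(np.uint8)*255; m[:,:225]=0;m[:,290:]=0;m[:150]=0;m[215:]=0
n,l,st,ce=cv2.connectedComponentsWithStats(m)
C=np.array([ce[i] for i in range(1,n) if st[i,4]>20]); print(C.round(1))
P=np.array([onz("wrist",u,v,.05,s)[:2] for u,v in C])
print(P.round(4),P.mean(0)); print(cv2.minAreaRect((P*1000).astype(np.float32)))
go([*P.mean(0),.04],-0.6)
E
```

```text
[[264.3 163.1]
 [245.4 164.3]
 [264.9 176.1]
 [246.4 177.5]
 [247.3 190.5]
 [265.7 189.5]
 [266.4 202.1]]
[[ 0.4718 -0.179 ]
 [ 0.4729 -0.1971]
 [ 0.4845 -0.1785]
 [ 0.4858 -0.1963]
 [ 0.4989 -0.1956]
 [ 0.4979 -0.1776]
 [ 0.5108 -0.1768]] [ 0.48895871 -0.18581944]
((491.84417724609375, -186.94219970703125), (39.06816482543945, 18.108247756958008), 3.1957013607025146)
t 2.025 shift [-0.0033  0.1604  0.0024] turn [-0.01  0.29 -0.05]
pos [ 0.4923 -0.1883  0.2004] F [-0.2 -0.3  0.4] open 0.0916
```

Request:
apply_moves(plan=[[0,0.05,0.001,0,-4,0,-1],[0,0.1,0.001,0,-4,0,-1],[0,0.14,0.001,0,-4,0,-1],[0,0.163,0.001,0,-4,0,-1],[0,0.163,0.001,0,-4,0,1]], squeeze=25)

```text
time: 2.65
tool_pos: [0.4913, -0.1867, 0.0361]
tool_rot: [-1.569, 0.004, 0.048]
contact_force: [0.5, 0.5, 0.1]
opening: 0.0859
```

Request:
apply_moves(plan=[[0,0,0,0,0,0,1],[0,0,0,0,0,0,1],[0,0,0,0,0,0,1],[0,-0.04,0,0,0,0,1],[0,-0.1,0,0,0,0,1]])

```text
time: 3.28
tool_pos: [0.4916, -0.1869, 0.138]
tool_rot: [-1.569, 0.003, 0.05]
contact_force: [0.4, -0.3, -0.4]
opening: 0.0366
```

```bash
python3 - <<'E'
from h import *
import math
a=math.radians(12.9); n=np.array([.5534,.0784])
go([*n,.16],12.9)
s=robot.observe(); im=cams.read_camera("wrist"); cv2.imwrite("pics/w2.png",im)
E
```

```text
t 3.275 shift [ 0.075  -0.0218  0.2619] turn [ -0.12 -10.02  -0.16]
pos [ 0.4916 -0.1869  0.138 ] F [ 0.4 -0.3 -0.4] open 0.0366
```

Gripped, with the opening at 36.6 mm. Next I'll take a close look at the bay from the side.

Request:
apply_moves(plan=[[0.03,-0.022,0.05,0,-10,0,1],[0.06,-0.022,0.11,0,-10,0,1],[0.092,-0.022,0.163,0,-10,0,1],[0.092,-0.022,0.163,0,-10,0,1],[0.092,-0.022,0.163,0,-10,0,1]])

```text
time: 3.95
tool_pos: [0.576, -0.0199, 0.1597]
tool_rot: [-1.571, 0.0, 0.226]
contact_force: [-0.5, -0.6, -0.5]
opening: 0.0003
```

```bash
python3 - <<'E'
from h import *
go([.5757,-.0191,.16],12.9)
s=robot.observe(); im=cams.read_camera("wrist"); cv2.imwrite("pics/w3.png",im)
cv2.imwrite("pics/w3b.png",cv2.resize(im,(800,600)))
E
```

```text
t 3.95 shift [-0.0001 -0.0003  0.0009] turn [ 0.03  0.05 -0.02]
pos [ 0.576  -0.0199  0.1597] F [-0.5 -0.6 -0.5] open 0.0003
```

View pics/w3b.png

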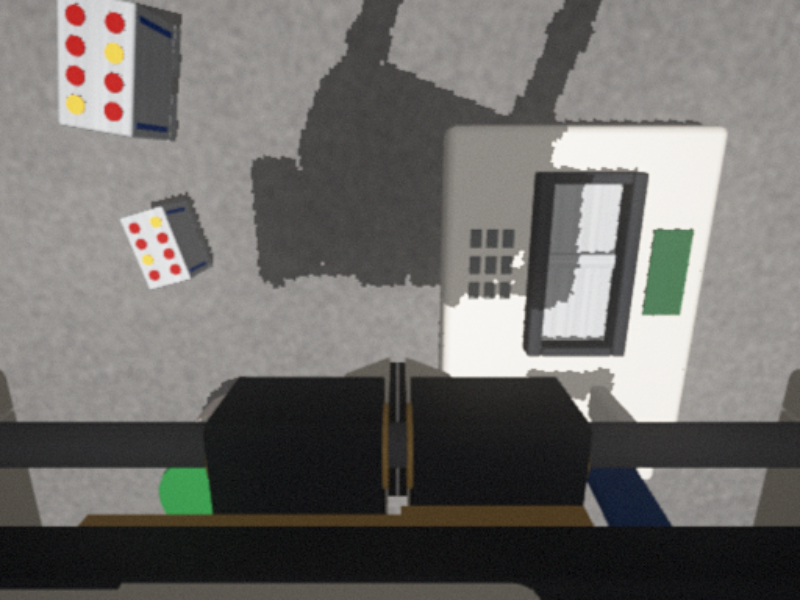

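The gripper is empty: I lifted before the slow fingers had closed on the carrier. The carrier stands at about (95,70) in this view. The bay's dark frame has corners at (536,172), (647,172), (625,356) and (525,354), and the rib is near row 256. I'll measure both from this picture.

```bash
python3 - <<'E'
from h import *
s=robot.observe(); im=cv2.imread("pics/w3.png"); k=512/800
hsv=cv2.cvtColor(im,cv2.COLOR_BGR2HSV)
m=(hsv[...,1]>130).astype(np.uint8)*255; m[:,:36]=0;m[:,84:]=0;m[95:]=0
n,l,st,ce=cv2.connectedComponentsWithStats(m)
C=np.array([ce[i] for i in range(1,n) if st[i,4]>40]); 
P=np.array([onz("wrist",u,v,.05,s)[:2] for u,v in C]); print(C.round(),(P*1000).round(1).tolist()); print(cv2.minAreaRect((P*1000).astype(np.float32)))
# bay
d=(im.max(2)<85).astype(np.uint8)*255; d[:,:332]=0; d[:100]=0; d[232:]=0; d[:,420:]=0
c=max(cv2.findContours(d,cv2.RETR_EXTERNAL,cv2.CHAIN_APPROX_NONE)[0],key=cv2.contourArea)[:,0].astype(float)
print("box",c.min(0),c.max(0))
def edge(sel,z):
    W=np.array([onz("wrist",u,v,z,s)[:2] for u,v in sel]); vx,vy,x,y=cv2.fitLine(W.astype(np.float32),cv2.DIST_HUBER,0,1e-5,1e-5).ravel()
    return np.array([x,y]),np.array([vx,vy])
top=c[(c[:,1]<c[:,1].min()+3)&(c[:,0]>350)&(c[:,0]<405)]; bot=c[(c[:,1]>c[:,1].max()-3)&(c[:,0]>342)&(c[:,0]<395)]
mid=(c[:,1]>120)&(c[:,1]<218); L=c[mid&(c[:,0]<348)]; Rr=c[mid&(c[:,0]>395)]
L_=edge(L,.03);R_=edge(Rr,.044);T_=edge(top,.03);B_=edge(bot,.044)
for nme,e in zip("LRTB",(L_,R_,T_,B_)): print(nme,e[0].round(4),np.degrees(np.arctan2(e[1][1],e[1][0])).round(2))
a=np.radians(12.9)
ex=np.array([np.cos(a),np.sin(a)]);ey=np.array([-ex[1],ex[0]])
print("ey L,R",L_[0]@ey,R_[0]@ey,"ex T,B",T_[0]@ex,B_[0]@ex)
cc=ex*(T_[0]@ex+B_[0]@ex)/2+ey*(L_[0]@ey+R_[0]@ey)/2
print("nest",cc)
# rib, profile in sunlit pocket
print(im[115:225,385].max(1).tolist())
E
```

```text
[[48.  9.]
 [73. 14.]
 [48. 29.]
 [73. 34.]
 [48. 48.]
 [72. 52.]
 [48. 66.]
 [72. 71.]] [[471.5, -198.5], [470.7, -180.3], [484.6, -197.8], [483.7, -179.8], [497.6, -197.2], [496.8, -179.1], [510.7, -196.6], [510.0, -178.6]]
((490.75323486328125, -188.50579833984375), (39.33345413208008, 18.208253860473633), 2.6530892848968506)
box [335. 110.] [413. 226.]
L [0.5537 0.0529] 16.49
R [0.5256 0.0956] 17.27
T [0.4856 0.06  ] -77.19
B [0.5833 0.0762] -76.9
ey L,R -0.0720808964348947 -0.024145674258296404 ex T,B 0.4867408405476311 0.5856319593480933
nest [0.53339499 0.07280471]
[85, 77, 121, 199, 224, 224, 224, 222, 222, 221, 222, 221, 223, 223, 224, 222, 224, 221, 225, 225, 227, 224, 226, 225, 222, 224, 224, 224, 226, 221, 227, 224, 226, 226, 226, 225, 226, 224, 227, 224, 225, 224, 226, 224, 227, 205, 121, 127, 193, 226, 224, 226, 226, 225, 219, 216, 218, 221, 224, 225, 224, 224, 223, 225, 223, 226, 223, 224, 226, 225, 224, 224, 226, 226, 224, 225, 224, 227, 224, 226, 224, 227, 226, 223, 225, 225, 225, 228, 226, 224, 225, 226, 222, 223, 224, 224, 222, 226, 225, 204, 127, 118, 118, 64, 52, 48, 53, 63, 77, 86]
```

The carrier hasn't moved, at (0.491,-0.188) with yaw about 3°. The L and R edge angles look wrong, so I'll check them by casting the corners directly while I go back for the carrier.

```bash
python3 - <<'E'
from h import *
s=robot.observe(); k=.64
for nm,u,v,z in [("TL",536,172,.03),("BL",525,354,.044),("BL",525,354,.03),("TR",647,172,.044),("BR",625,356,.044),("inTL",553,184,.044),("inTR",636,184,.044),("inBL",541,342,.044),("deckTL",446,127,.03),("deckTR",726,127,.03),("ribL",548,256,.0365),("ribR",615,256,.0365),("flBL",541,338,.03),("flBR",605,338,.03)]:
    p=onz("wrist",u*k,v*k,z,s)[:2]; a=np.radians(12.9); R=np.array([[np.cos(a),np.sin(a)],[-np.sin(a),np.cos(a)]])
    print(nm,(p*1000).round(1),(R@(p-[.5534,.0784])*1000).round(1))
go([.4908,-.1880,.16],3)
go([.4908,-.1880,.036],3)
E
```

```text
TL [491.   36.6] [-70.2 -26.8]
BL [589.2  56.7] [ 30.1 -29.1]
BL [593.9  61.7] [ 35.7 -25.3]
TR [478.9  88.5] [-70.4  26.5]
BR [577.7 112.9] [31.4 28.2]
inTL [495.3  43.2] [-64.5 -21.4]
inTR [485.8  85.1] [-64.4  21.6]
inBL [580.2  63.4] [ 22.8 -20.6]
deckTL [479.5 -16.7] [-93.2 -76.2]
deckTR [446.7 127.7] [-93.   71.8]
ribL [532.9  54.8] [-25.3 -18.5]
ribR [524.6  91. ] [-25.2  18.7]
flBL [581.9  68. ] [ 25.5 -16.5]
flBR [573.5 105.2] [25.5 21.7]
t 4.0 shift [-1.201e-01 -1.000e-04 -1.441e-01] turn [ 0.03  9.87 -0.02]
pos [ 0.5758 -0.0207  0.1598] F [-0.2 -0.   0.7] open 0.0006
t 4.0 shift [-0.12    0.1239 -0.1441] turn [ 0.03  9.87 -0.02]
pos [ 0.5758 -0.0207  0.1598] F [-0.2 -0.   0.7] open 0.0006
```

With the corners cast by hand, the pocket's middle is at about (0.534,0.074) with yaw 12.9°. The rib's near edge is at x ≈ -5.6 mm and its centre at about -2 mm. Going back to regrasp.

Request:
apply_moves(plan=[[-0.04,0,-0.048,0,10,0,-0.5],[-0.08,0,-0.096,0,10,0,-0.5],[-0.12,0,-0.144,0,10,0,-0.5],[-0.12,0,-0.144,0,10,0,-0.5],[-0.12,0,-0.144,0,10,0,-0.5]])

```text
time: 4.62
tool_pos: [0.4908, -0.188, 0.16]
tool_rot: [-1.571, -0.0, 0.048]
contact_force: [-0.3, 0.5, -0.3]
opening: 0.0459
```

Request:
apply_moves(plan=[[0,0,0,0,0,0,-0.5],[0,0.05,0,0,0,0,-0.5],[0,0.1,0,0,0,0,-0.5],[0,0.124,0,0,0,0,-0.5],[0,0.124,0,0,0,0,1]], squeeze=25)

```text
time: 5.25
tool_pos: [0.4907, -0.1853, 0.0341]
tool_rot: [-1.569, 0.004, 0.053]
contact_force: [0.3, -0.6, 0.7]
opening: 0.0628
```

Request:
apply_moves(plan=[[0,0,0,0,0,0,1],[0,0,0,0,0,0,1],[0,0,0,0,0,0,1],[0,0,0,0,0,0,1],[0,0,0,0,0,0,1]])

```text
time: 5.88
tool_pos: [0.492, -0.1872, 0.0369]
tool_rot: [-1.572, -0.002, 0.05]
contact_force: [0.3, 1.6, 6.1]
opening: 0.0358
```

Request:
apply_moves(plan=[[0,0,0,0,0,0,1],[0,0,0,0,0,0,1],[0,0,0,0,0,0,1],[0,-0.01,0,0,0,0,1],[0,-0.03,0,0,0,0,1]])

```text
time: 6.5
tool_pos: [0.4906, -0.1868, 0.0658]
tool_rot: [-1.57, 0.002, 0.05]
contact_force: [-0.1, -0.6, -3.4]
opening: 0.0357
```

```bash
python3 -c "
from h import *
go([.5255,.0718,.12],12.9)"
```

```text
t 6.5 shift [ 0.0478 -0.0541  0.2566] turn [ -0.07 -10.01  -0.11]
pos [ 0.4906 -0.1868  0.0658] F [-0.1 -0.6 -3.4] open 0.0357
```

Request:
apply_moves(plan=[[0.008,-0.045,0.03,0,-10,0,1],[0.018,-0.054,0.09,0,-10,0,1],[0.028,-0.054,0.15,0,-10,0,1],[0.038,-0.054,0.21,0,-10,0,1],[0.048,-0.054,0.257,0,-10,0,1]])

```text
time: 7.12
tool_pos: [0.526, 0.0742, 0.1202]
tool_rot: [-1.571, 0.0, 0.226]
contact_force: [1.1, -0.9, -3.0]
opening: 0.0358
```

```bash
python3 - <<'E'
from h import *
go([.5255,.0718,.12],12.9)
s=robot.observe(); im=cams.read_camera("wrist"); cv2.imwrite("pics/w4.png",im[60:300,140:400])
cv2.imwrite("pics/w4.png",cv2.resize(im[40:280,130:450],(800,600)))
print(proj("wrist",np.array([.5343,.0738,.044]),s))
E
```

```text
t 7.125 shift [-0.001   0.0002 -0.0022] turn [ 0.01  0.04 -0.01]
pos [0.526  0.0742 0.1202] F [ 1.1 -0.9 -3. ] open 0.0358
[251.93159697 218.70819012]
```

View pics/w4.png

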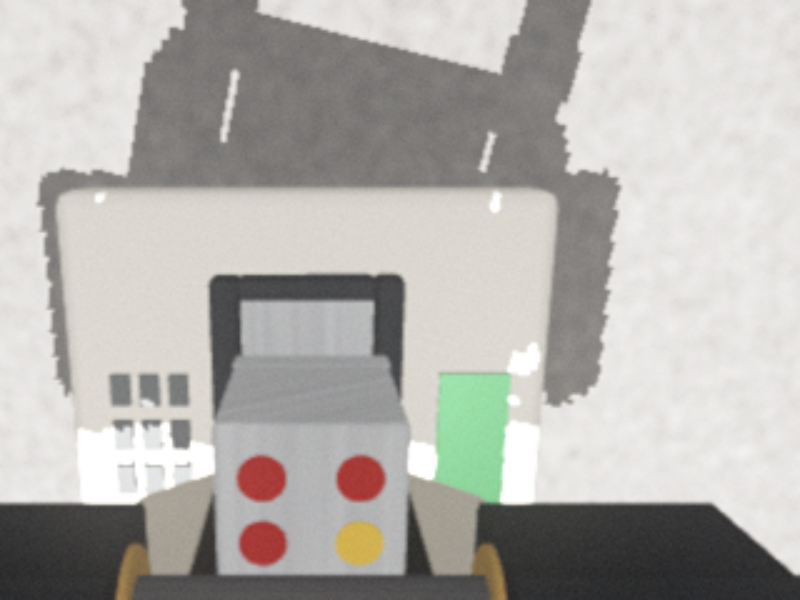

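```bash
python3 - <<'E'
from h import *
s=robot.observe();a=np.radians(12.9); R=np.array([[np.cos(a),np.sin(a)],[-np.sin(a),np.cos(a)]])
for nm,u,v,z in [("carrier bottom near",311,358,s["tool_pos"][2]-.0365),("carrier top near",311,422,s["tool_pos"][2]+.0135),("frame outer near",307,275,.044),("frame outer near",307,275,.03),("carrL",233,358,s["tool_pos"][2]-.0365),("carrR",389,358,s["tool_pos"][2]-.0365),("frL",210,290,.044),("frR",404,290,.044)]:
    p=onz("wrist",130+u/2.5,40+v/2.5,z,s)[:2]; print(nm,(R@(p-[.5343,.0738])*1000).round(1))
print(R@(s["tool_pos"][:2]-[.5343,.0738])*1000)
E
```

```text
carrier bottom near [-35.9   6.5]
carrier top near [-36.8   6.3]
frame outer near [-50.1   5.5]
frame outer near [-48.    5.4]
carrL [-35.9 -12.2]
carrR [-36.   25.2]
frL [-45.8 -22.2]
frR [-45.8  33.1]
[-6.37526007  6.83983105]
```

```bash
python3 - <<'E'
from h import *
go([.5255,.0718,.12],12.9)
s=robot.observe(); print(s["tool_rot"],s["qvel"].round(3))
E
```

```text
t 7.175 shift [-0.0027  0.0003 -0.0068] turn [-0.15  0.15  0.09]
pos [0.5266 0.079  0.1203] F [ 0.8  5.  -2.2] open 0.0359
[-1.56820117 -0.00164203  0.22780807] [-0.078 -0.016  0.038 -0.02  -0.005 -0.135]
```

Request:
apply_moves(plan=[[0,0,0,0,0,0,1],[0,0,0,0,0,0,1],[0,0,0,0,0,0,1],[0,0.03,0,0,0,0,1],[0,0.03,0,0,0,0,1]])

```text
time: 7.8
tool_pos: [0.5248, 0.071, 0.0882]
tool_rot: [-1.57, 0.005, 0.223]
contact_force: [-0.1, 0.6, -2.1]
opening: 0.0359
```

```bash
cat >> h.py <<'E'
A=np.radians(12.9); N0=np.array([.5343,.0738]); RN=np.array([[np.cos(A),np.sin(A)],[-np.sin(A),np.cos(A)]])
def nst():
    s=robot.observe(); print("t",round(s["time"],2),"TCP in nest mm",(RN@(s["tool_pos"][:2]-N0)*1000).round(2),"z",round(s["tool_pos"][2]*1000,2),"F nest",(RN@s["contact_force"][:2]).round(1),round(s["contact_force"][2],1),"rot deg",np.degrees(s["tool_rot"]).round(2),"open",round(s["opening"]*1000,1))
E
python3 -c "
from h import *
nst()"
```

```text
t 7.8 TCP in nest mm [-9.9  -0.59] z 88.2 F nest [0.1 0.6] -2.1 rot deg [-89.95   0.27  12.8 ] open 35.9
```

Request:
apply_moves(plan=[[0,0,0.0015,0,0,0,1],[0,0.003,0.0015,0,0,0,1],[0,0.006,0.0015,0,0,0,1],[0,0.009,0.0015,0,0,0,1],[0,0.011,0.0015,0,0,0,1]])

```text
time: 8.43
tool_pos: [0.5259, 0.0735, 0.0786]
tool_rot: [-1.571, 0.0, 0.225]
contact_force: [-0.3, 0.3, -3.1]
opening: 0.036
```

```bash
python3 -c "
from h import *
nst()"
```

```text
t 8.43 TCP in nest mm [-8.21  1.58] z 78.6 F nest [-0.2  0.4] -3.1 rot deg [-9.00e+01  1.00e-02  1.29e+01] open 36.0
```

Request:
apply_moves(plan=[[0,0.001,0,0,0,0,1],[0,0.002,0,0,0,0,1],[0,0.003,0,0,0,0,1],[0,0.004,0,0,0,0,1],[0,0.0045,0,0,0,0,1]])

```text
time: 9.05
tool_pos: [0.526, 0.0734, 0.0742]
tool_rot: [-1.571, 0.0, 0.225]
contact_force: [0.7, 0.3, -2.6]
opening: 0.0363
```

```bash
python3 -c "
from h import *
nst()"
```

```text
t 9.05 TCP in nest mm [-8.17  1.51] z 74.21 F nest [0.7 0.2] -2.6 rot deg [-90.01   0.    12.89] open 36.3
```

Request:
apply_moves(plan=[[0,0.0005,0,0,0,0,1],[0,0.001,0,0,0,0,1],[0,0.0015,0,0,0,0,1],[0,0.002,0,0,0,0,1],[0,0.002,0,0,0,0,1]])

```text
time: 9.68
tool_pos: [0.5261, 0.0735, 0.0734]
tool_rot: [-1.571, -0.001, 0.225]
contact_force: [-3.8, -0.3, 8.4]
opening: 0.0361
```

```bash
python3 -c "
from h import *
nst()"
```

```text
t 9.68 TCP in nest mm [-8.08  1.52] z 73.36 F nest [-3.8  0.6] 8.4 rot deg [-9.002e+01 -4.000e-02  1.290e+01] open 36.1
```

Request:
apply_moves(plan=[[0.0007,-0.0002,0,0,0,0,1],[0.0014,-0.0002,0,0,0,0,1],[0.0021,-0.0002,0,0,0,0,1],[0.0028,-0.0002,0,0,0,0,1],[0.0035,-0.0002,0,0,0,0,1]])

```text
time: 10.3
tool_pos: [0.5284, 0.074, 0.0733]
tool_rot: [-1.571, 0.002, 0.225]
contact_force: [-7.0, -1.2, 9.0]
opening: 0.036
```

```bash
python3 -c "
from h import *
nst()"
```

```text
t 10.3 TCP in nest mm [-5.71  1.54] z 73.3 F nest [-7.1  0.4] 9.0 rot deg [-90.01   0.11  12.91] open 36.0
```

Request:
apply_moves(plan=[[0.0005,0,0,0,0,0,1],[0.001,0,0,0,0,0,1],[0.0015,0,0,0,0,0,1],[0.002,0,0,0,0,0,1],[0.0025,0,0,0,0,0,1]])

```text
time: 10.92
tool_pos: [0.532, 0.0748, 0.0725]
tool_rot: [-1.571, -0.0, 0.225]
contact_force: [-0.1, 0.5, -3.0]
opening: 0.0362
```

```bash
python3 -c "
from h import *
nst()"
```

```text
t 10.93 TCP in nest mm [-2.   1.5] z 72.45 F nest [0.  0.5] -3.0 rot deg [-9.001e+01 -3.000e-02  1.289e+01] open 36.2
```

The force is gone at nest x ≈ -2 mm, so the slot is over the rib. Lowering gently.

Request:
apply_moves(plan=[[0,0.001,0,0,0,0,1],[0,0.002,0,0,0,0,1],[0,0.003,0,0,0,0,1],[0,0.004,0,0,0,0,1],[0,0.0045,0,0,0,0,1]])

```text
time: 11.55
tool_pos: [0.5318, 0.0748, 0.0679]
tool_rot: [-1.571, 0.0, 0.225]
contact_force: [0.0, 0.4, -3.4]
opening: 0.0357
```

```bash
python3 -c "
from h import *
nst()"
```

```text
t 11.55 TCP in nest mm [-2.17  1.54] z 67.88 F nest [0.1 0.4] -3.4 rot deg [-90.     0.    12.89] open 35.7
```

Request:
apply_moves(plan=[[0,0.0006,0,0,0,0,1],[0,0.0012,0,0,0,0,1],[0,0.0017,0,0,0,0,1],[0,0.0021,0,0,0,0,1],[0,0.0021,0,0,0,0,1]])

```text
time: 12.18
tool_pos: [0.5318, 0.0748, 0.0669]
tool_rot: [-1.571, -0.0, 0.225]
contact_force: [-4.3, -1.2, 8.3]
opening: 0.036
```

```bash
python3 -c "
from h import *
nst()"
```

```text
t 12.18 TCP in nest mm [-2.17  1.52] z 66.93 F nest [-4.4 -0.3] 8.3 rot deg [-9.002e+01 -3.000e-02  1.290e+01] open 36.0
```

Seated: z is 66.93 against 73.36 on the rib, a drop of 6.43 mm, with about 11 N pressing. I'll hold, then unload and release.

Request:
apply_moves(plan=[[0,0.0003,0,0,0,0,1],[0,0.0003,0,0,0,0,1],[0,0.0003,0,0,0,0,1],[0,0.0003,0,0,0,0,1],[0,-0.0012,0,0,0,0,1]])

```text
time: 12.8
tool_pos: [0.532, 0.0748, 0.0674]
tool_rot: [-1.571, -0.001, 0.225]
contact_force: [0.5, -0.3, -3.1]
opening: 0.0359
```

Request:
apply_moves(plan=[[0,0,0,0,0,0,-0.3],[0,0,0,0,0,0,-0.3],[0,0,0,0,0,0,-0.3],[0,0,0,0,0,0,-0.3],[0,0,0,0,0,0,-0.3]])

```text
time: 13.42
tool_pos: [0.5319, 0.0748, 0.067]
tool_rot: [-1.571, 0.0, 0.225]
contact_force: [-0.1, 0.4, 0.2]
opening: 0.0598
```

```bash
python3 -c "
from h import *
nst()"
```

```text
t 13.43 TCP in nest mm [-2.15  1.51] z 67.04 F nest [-0.   0.4] 0.2 rot deg [-90.     0.    12.89] open 59.8
```

Request:
apply_moves(plan=[[0,-0.02,0,0,0,0,-0.3],[0,-0.06,0,0,0,0,-0.3],[0,-0.12,0,0,0,0,-0.3],[-0.03,-0.18,0,0,0,0,1],[-0.06,-0.2,0,0,0,0,1]])

```text
time: 14.05
tool_pos: [0.4738, 0.0613, 0.2702]
tool_rot: [-1.572, -0.005, 0.225]
contact_force: [0.2, -0.1, -0.3]
opening: 0.044
```

```bash
python3 - <<'E'
from h import *
nst()
s=robot.observe(); im=cams.read_camera("wrist"); cv2.imwrite("pics/w5.png",im)
sc=cams.read_camera("scene"); cv2.imwrite("pics/sc5.png",sc)
a=cv2.resize(sc[130:250,220:350],(520,480),interpolation=cv2.INTER_CUBIC)
b=im[:240,:][:, 116:396]; b=cv2.resize(b,(280,240)); c=np.zeros((480,800,3),np.uint8); c[:,:520]=a; c[:240,520:]=b; cv2.imwrite("pics/c5.png",c)
E
```

```text
t 14.05 TCP in nest mm [-61.75   1.29] z 270.25 F nest [ 0.1 -0.1] -0.3 rot deg [-90.08  -0.29  12.91] open 44.0
```

View pics/c5.png

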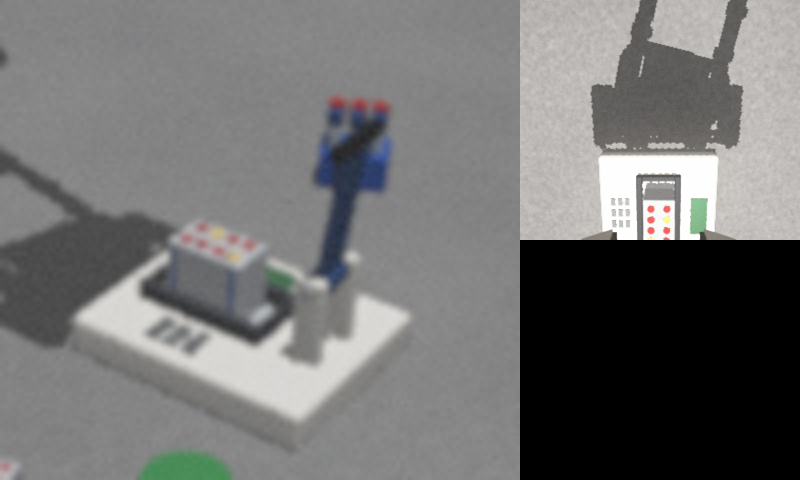

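The carrier stands seated in the bay. The black bar is at crop (358,140) and the clamp is still open. I'll solve for its angle.

```bash
python3 - <<'E'
from h import *
for th in np.arange(1.2,2.3,.1):
    x=.085-.105*np.cos(th); z=.087+.105*np.sin(th)
    p=np.r_[N0+RN.T@[x,0],z]
    print(round(th,1),np.round([x,z],3),proj("scene",p).round(1),proj("top",p).round(1))
p=np.r_[N0+RN.T@[.085,0],.087];print("hinge",proj("scene",p).round(1))
im=cv2.imread("pics/top0.png"); g=im[155:185,215:250].max(2)
print(np.argwhere(g<30).mean(0)[::-1]+[215,155], "extent",np.argwhere(g<30).min(0),np.argwhere(g<30).max(0))
go(np.r_[N0+RN.T@[.16,0],.26],12.9)
E
```

```text
1.2 [0.047 0.185] [290.1 161.4] [232.4 184. ]
1.3 [0.057 0.188] [293.5 161.3] [231.5 180.3]
1.4 [0.067 0.19 ] [297.1 161.7] [230.6 176.6]
1.5 [0.078 0.192] [300.7 162.4] [229.7 172.9]
1.6 [0.088 0.192] [304.3 163.5] [228.8 169.2]
1.7 [0.099 0.191] [308.  165.1] [227.9 165.5]
1.8 [0.109 0.189] [311.6 167. ] [227.1 162. ]
1.9 [0.119 0.186] [315.1 169.2] [226.4 158.6]
2.0 [0.129 0.182] [318.5 171.8] [225.6 155.4]
2.1 [0.138 0.178] [321.7 174.7] [225.  152.4]
2.2 [0.147 0.172] [324.7 177.9] [224.4 149.7]
hinge [300.4 198.8]
[229.37037037 167.48148148] extent [8 6] [16 21]
t 14.15 shift [ 0.223   0.0114 -0.0014] turn [ 0.09 -0.02  0.28]
pos [0.4725 0.0612 0.2703] F [-0.8 -0.3 -0.4] open 0.0362
```

The bar matches θ ≈ 1.7 rad, which puts it at nest x ≈ 97 mm, z ≈ 191 mm. I'll go over it to its +x side with the gripper shut.

Request:
apply_moves(plan=[[0.05,0,0,0,0,0,1],[0.11,0,0,0,0,0,1],[0.17,0,0,0,0,0,1],[0.213,0,0,0,0,0,1],[0.213,0,0,0,0,0,1]])

```text
time: 14.78
tool_pos: [0.6829, 0.1096, 0.2625]
tool_rot: [-1.57, 0.004, 0.226]
contact_force: [0.3, -0.3, -0.0]
opening: 0.0006
```

Request:
apply_moves(plan=[[0,0,0,0,0,0,1],[0,0.03,0,0,0,0,1],[0,0.06,0,0,0,0,1],[0,0.085,0,0,0,0,1],[0,0.085,0,0,0,0,1]])

```text
time: 15.4
tool_pos: [0.6791, 0.1087, 0.1808]
tool_rot: [-1.57, 0.004, 0.225]
contact_force: [-0.1, 0.6, -0.2]
opening: 0.0006
```

```bash
python3 - <<'E'
from h import *
nst()
for th in [1.7,1.57,1.5,1.4,1.3,1.2,1.1,1.,.9,.8,.7,.6,.5,.4,.3,.2,.1,0]:
    b=np.array([85-105*np.cos(th),87+105*np.sin(th)]); n=np.array([np.sin(th),np.cos(th)])
    print(th,(b+6*n+[9.5*np.sin(th),11-8*np.sin(th)]).round(1))
E
```

```text
t 15.4 TCP in nest mm [148.96   1.67] z 180.81 F nest [0.  0.6] -0.2 rot deg [-89.97   0.23  12.88] open 0.6
1.7 [113.9 193.4]
1.57 [100.4 195. ]
1.5 [ 93.  195.2]
1.4 [ 82.4 194.6]
1.3 [ 71.8 193.1]
1.2 [ 61.4 190.6]
1.1 [ 51.2 187.2]
1.0 [ 41.3 182.9]
0.9 [ 31.9 177.7]
0.8 [ 23.  171.8]
0.7 [ 14.7 165.1]
0.6 [  7.1 157.7]
0.5 [  0.3 149.8]
0.4 [ -5.7 141.3]
0.3 [-10.7 132.4]
0.2 [-14.8 123.2]
0.1 [-17.9 113.7]
0 [-20. 104.]
```

Request:
apply_moves(plan=[[-0.015,-0.008,0,0,0,0,1],[-0.03,-0.011,0,0,0,0,1],[-0.039,-0.012,0,0,0,0,1],[-0.047,-0.012,0,0,0,0,1],[-0.055,-0.013,0,0,0,0,1]])

```text
time: 16.02
tool_pos: [0.6272, 0.0966, 0.1955]
tool_rot: [-1.571, -0.001, 0.225]
contact_force: [1.0, -0.2, -0.2]
opening: 0.0004
```

```bash
python3 -c "
from h import *
nst()"
```

```text
t 16.02 TCP in nest mm [95.68  1.45] z 195.54 F nest [ 0.9 -0.4] -0.2 rot deg [-9.002e+01 -6.000e-02  1.289e+01] open 0.4
```

Request:
apply_moves(plan=[[-0.008,0,0,0,0,0,1],[-0.017,0.001,0,0,0,0,1],[-0.026,0.003,0,0,0,0,1],[-0.035,0.005,0,0,0,0,1],[-0.043,0.008,0,0,0,0,1]])

```text
time: 16.65
tool_pos: [0.5849, 0.087, 0.1869]
tool_rot: [-1.571, 0.0, 0.225]
contact_force: [1.5, -0.2, 0.3]
opening: 0.0002
```

```bash
python3 - <<'E'
from h import *
nst()
sc=cams.read_camera("scene"); cv2.imwrite("pics/c6.png",cv2.resize(sc[120:250,220:370],(600,520),interpolation=cv2.INTER_CUBIC))
E
```

```text
t 16.65 TCP in nest mm [52.24  1.62] z 186.85 F nest [ 1.4 -0.5] 0.3 rot deg [-90.     0.    12.89] open 0.2
```

View pics/c6.png

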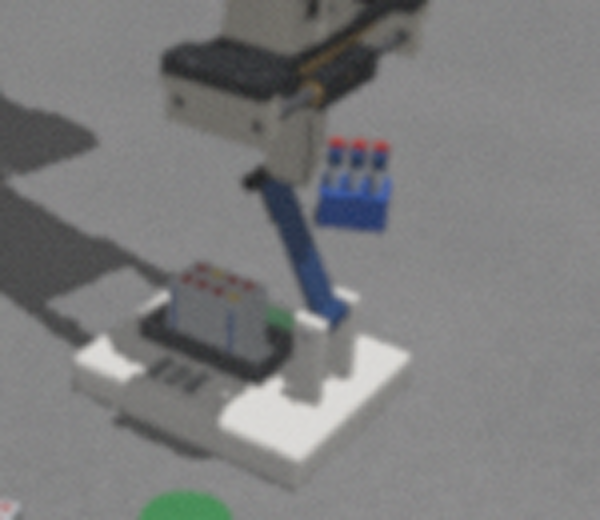

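The fingertips are pushing the blue clamp over, with the bar at crop (255,180), and the carrier is still flat in the bay. Continuing along the arc.

Request:
apply_moves(plan=[[-0.011,0.004,0,0,0,0,1],[-0.02,0.009,0,0,0,0,1],[-0.029,0.015,0,0,0,0,1],[-0.037,0.022,0,0,0,0,1],[-0.045,0.029,0,0,0,0,1]])

```text
time: 17.32
tool_pos: [0.541, 0.0769, 0.1576]
tool_rot: [-1.571, 0.0, 0.225]
contact_force: [0.8, 0.8, 1.1]
opening: 0.0006
```

```bash
python3 -c "
from h import *
nst()"
```

```text
t 17.32 TCP in nest mm [7.19 1.55] z 157.61 F nest [1.  0.6] 1.1 rot deg [-9.000e+01  2.000e-02  1.289e+01] open 0.6
```

Request:
apply_moves(plan=[[-0.007,0.008,0,0,0,0,1],[-0.013,0.016,0,0,0,0,1],[-0.018,0.025,0,0,0,0,1],[-0.022,0.034,0,0,0,0,1],[-0.025,0.042,0,0,0,0,1]])

```text
time: 17.95
tool_pos: [0.517, 0.0714, 0.1154]
tool_rot: [-1.571, 0.0, 0.225]
contact_force: [0.5, -0.2, 1.5]
opening: 0.0004
```

Request:
apply_moves(plan=[[-0.001,0.003,0,0,0,0,1],[-0.002,0.006,0,0,0,0,1],[-0.002,0.009,0,0,0,0,1],[-0.002,0.01,0,0,0,0,1],[-0.002,0.011,0,0,0,0,1]])

```text
time: 18.58
tool_pos: [0.5153, 0.071, 0.1051]
tool_rot: [-1.571, 0.0, 0.225]
contact_force: [-0.1, -0.1, 0.2]
opening: 0.0006
```

```bash
python3 -c "
from h import *
nst()"
```

```text
t 18.57 TCP in nest mm [-19.18   1.53] z 105.06 F nest [-0.1 -0.1] 0.2 rot deg [-9.001e+01  1.000e-02  1.289e+01] open 0.6
```

Request:
apply_moves(plan=[[0,0.0005,0,0,0,0,1],[0,0.001,0,0,0,0,1],[0,0.0015,0,0,0,0,1],[0,0.002,0,0,0,0,1],[0,0.002,0,0,0,0,1]])

```text
time: 19.2
tool_pos: [0.5154, 0.071, 0.1038]
tool_rot: [-1.571, -0.001, 0.225]
contact_force: [-2.0, -0.5, 7.3]
opening: 0.0003
```

```bash
python3 -c "
from h import *
nst()"
```

```text
t 19.2 TCP in nest mm [-19.08   1.5 ] z 103.79 F nest [-2. -0.] 7.3 rot deg [-9.002e+01 -3.000e-02  1.290e+01] open 0.3
```

The stop is felt: 7.3 N at z = 103.8 mm, against 104 expected with the clamp shut. I'll retreat straight up and look.

Request:
apply_moves(plan=[[0,-0.002,0,0,0,0,1],[0,-0.02,0,0,0,0,1],[0,-0.06,0,0,0,0,1],[-0.02,-0.12,0,0,0,0,1],[-0.04,-0.15,0,0,0,0,1]])

```text
time: 19.82
tool_pos: [0.4768, 0.062, 0.2558]
tool_rot: [-1.572, -0.004, 0.225]
contact_force: [0.1, 0.0, 0.7]
opening: 0.0002
```

Request:
apply_moves(plan=[[0,0,0,0,0,0,1],[0,0,0,0,0,0,1],[0,0,0,0,0,0,1],[0,0,0,0,0,0,1],[0,0,0,0,0,0,1]])

```text
time: 20.45
tool_pos: [0.4763, 0.0621, 0.2524]
tool_rot: [-1.571, 0.001, 0.225]
contact_force: [0.2, -0.6, 0.4]
opening: 0.0002
```

```bash
python3 - <<'E'
from h import *
nst()
sc=cams.read_camera("scene"); cv2.imwrite("pics/c7.png",cv2.resize(sc[150:340,100:350],(790,600),interpolation=cv2.INTER_CUBIC))
for x,z in((-.02,.087),(.085,.087)):
    p=proj("scene",np.r_[N0+RN.T@[x,0],z]); print(((p-[100,150])*3.16).round())
E
```

```text
t 20.45 TCP in nest mm [-59.14   1.58] z 252.44 F nest [ 0.1 -0.7] 0.4 rot deg [-8.999e+01  7.000e-02  1.290e+01] open 0.2
[531. 114.]
[633. 154.]
```

View pics/c7.png

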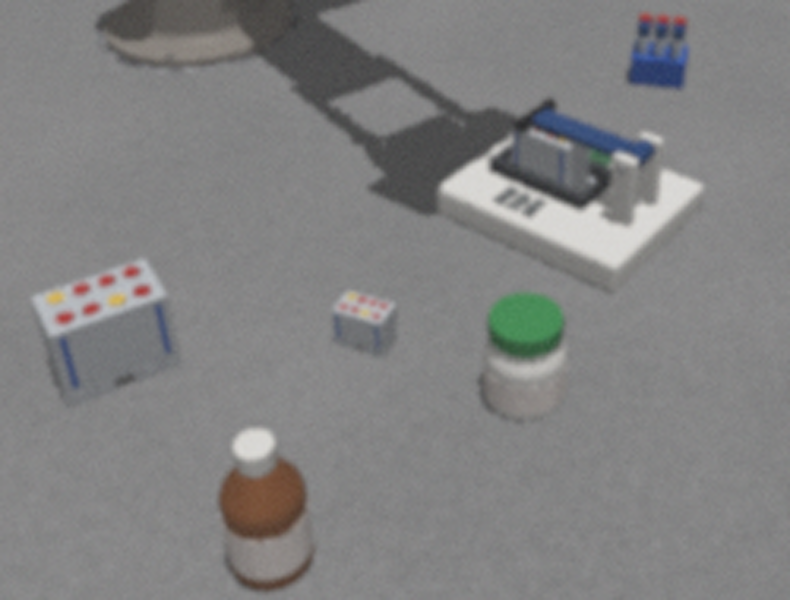

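The clamp lies level over the seated carrier, with the bar at about (536,115) against (531,114) predicted for shut. The bottle, jar and tube rack are upright in place, and the robot is clear. Handing in.

```bash
python3 -c "
from cell import robot
print(robot.hand_in())"
```

```text
the job is handed in; nothing more can be done
None
```

I loaded the middle-sized carrier into the bay, pressed it home, swung the clamp shut over it and handed the job in at about 20.5 s. The hand-in reports no verdict, so success rests on the checks below.

**What I did:**
- **Grasp:** the first attempt came up empty because I lifted before the fingers had closed. The carrier had not moved, and the second attempt held it.
- **Seating:** I slid it along the bay with about 12 N pressing down until it dropped over the rib at nest x ≈ -2 mm. It went down 6.4 mm, against 6.5 mm expected. I then pressed with about 11 N, and slightly more for the half-second hold.
- **Clamp:** I only touched it after the carrier was home. I pushed it over from behind, then pressed it from above until I felt the stop at 7 N. The largest reading while touching the clamp was about 7 N.

**Last checks:**
- The tool height at the clamp's stop was 103.8 mm, against 104 mm expected when shut.
- In the final scene picture the clamp lies level over the carrier, with the bar within about 5 enlarged pixels of its predicted shut position.
- The bottle, jar and tube rack stand upright where they were, and the robot is clear of everything.

**One disagreement:** some automatically fitted bay wall angles came out 4° off. I used corners picked by hand instead, and those agreed with the top camera. Forces were only read at the end of each move, so I did not see any brief peaks in between.

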